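# Hang the open-hook cup on the desk rail

## Robot

A 7-joint arm with a two-finger parallel gripper is mounted at the origin on a cart in front of the work surface, level with it; the furniture and walls round the work are solid. World frame = base frame: x ahead of the robot, y to its left, z up, the work surface at z = 0. Lengths are in m, angles in rad, forces in N, time in s.
With the tool pointing down it reaches from about 0.35 to 0.9 m from the base axis. Payload 19.9 kg.
Tool frame: the origin (TCP) lies on the front face of the gripper's body, between the roots of the fingers; the fingertips stand 97 mm ahead of it and the grasp point (between the pads) lies 78 mm ahead of it (robot.hold_point_z is the distance from the TCP to the grasp point, in m); x points along the fingers, y is the direction in which the jaws open and shut, and the axes are right-handed (so a half turn about x gives the same grasp; the last joint's range is limited). The gripper opens to 94 mm and grips with 3 to 60 N. Pads are 16 mm wide; open, the fingers measure 119 mm over their backs; the gripper's body (75 mm by 177 mm) begins 78 mm behind the grasp point.
Start: joints at [1.139, 0.417, -0.01, 1.614, 0.005, 1.111, -0.053], TCP at [0.238, -0.578, 0.303] pointing down, gripper open.
Joint ranges: [-2.81, 2.81], [-0.39, 2.02], [-1.27, 1.25], [0.06, 2.57], [-1.19, 4.33], [0.19, 2], [-2.82, 2.82]. Speed limits (rad/s): [1.89, 1.89, 2.39, 2.39, 3.01, 3.01, 3.01].

## Interface

Orientations are given as a 3x3 rotation matrix whose columns are the frame's x, y, z axes.
In Python, from station import robot, inverse_kinematics, optics gives the robot as it stands. Calls block until the motion is done:
- robot.move_pose(position, orientation): joint-space move of the TCP to a pose.
- robot.line_to(position, rotation=None, vel=0.15): straight line of the TCP; rotation=None keeps the orientation; vel is the mean speed in m/s.
- robot.move_j(angles): joint-space move.
- robot.command_gripper(opening, squeeze=None): finger opening in m; squeeze is the grip in N (None keeps the last); returns when the fingers have stopped.
- robot.wait(seconds).
- inverse_kinematics(position, orientation): joint angles nearest the present ones, or None.
- optics.read_camera(name): name is "scene" or "side" or "wrist"; returns the picture (480x640x3 uint8, blue, green, red); there is no depth.
- optics.camera_params(name): a dict with "mtx" (3x3 intrinsics, pixels), "extrinsics" (4x4, takes a point from camera to world coordinates). Camera axes: x right, y up, looking along -z (the intrinsics and any distortion apply to the point x, -y, -z); pixel columns grow to the right and rows downward; lengths in m; the calibration is good to about 2 mm. A picture is of the moment at which its call begins: read the wrist's pose just before it. camera_params takes no time and is no camera call; for the wrist camera it gives the pose at the moment of the call.
A pose or a line that the arm cannot do raises robot.MotionError and nothing moves.
- robot.sign_off(): hands the job in, once; it reports no verdict.
Trained networks look in the newest picture that a camera, given by its name, has taken for a name from the list of things; names that differ only in an ending like _2 or _b are one class to them, and where a whole thing is asked for, a point or a joint stands for the part that bears it (a point fixed in the world has none). Each returns a list of dicts, best first, with "p" (0 to 1); they miss things now and then, are a little off and sometimes report something else, mostly with a low value. They report only what shows in the picture. A call takes as long as a camera call.
- optics.outline_of(camera, label): "mask" (480x640 bool, what is visible of it) and "box" ([left, top, right, bottom] as shares, 0 to 1, of the picture: columns of its width, rows of its height, round what is visible of it).
- optics.spot_point(camera, label): "centre" ([column, row] as shares, 0 to 1, of the picture: columns of its width, rows of its height: a listed point, or the origin of a listed thing).
Readings, each from a call of its own:
- robot.current_t(): time.
- robot.current_joints(): joint angles.
- robot.current_dq(): joint speeds.
- robot.current_joint_efforts(): joint torques, N m.
- robot.current_eef_pos(): TCP position.
- robot.current_eef_rot(): TCP orientation.
- robot.current_force(): force on the tool from outside, world axes, zero at the start.
- robot.current_moment(): the same for the moment, N m.
- robot.current_width(): finger opening in m.
Only numpy, scipy, OpenCV 4.12 (cv2) and the standard library are available. Lean on these libraries where they do the work, as an engineer would, in place of code of your own. Each camera call takes 0.05 s, during which the arm holds its last target.

## Task

Hang the square cup with the open, C-shaped hook on the little desk rail: slide the hook sideways over the rod through its gap, lower it until the hook bears on the rod, and let go so that the cup hangs there upright and clear of the desk, between the rail's two posts. Leave the round cup, whose ring is closed, standing where it is.

Things in the scene. Friction and masses are not known exactly. Their poses are not given: they have to be found in the camera images.
- open_cup_grip (a point): Square dark metal cup (58 x 58 x 42 mm, empty, loose) with a C-shaped hook above, 148 mm tall in all, about 160 g. This point: centre of the upright grip tab on top (24 mm along x, 14 along y, 40 tall), 128 mm above the cup's underside and over its centre. z up; the C lies in the x-z plane, gap to +x, strap to the cup at -x; y is the C's axis, to lie along the rod.
- open_cup_ring (a point): Centre of the C, 48 mm below the tab's centre, 80 mm above the cup's underside; axes as the tab's. The C is flat strip 16 mm wide: 44 mm across inside, 56 outside; its gap, to +x at this height, is about 30 mm high. Inside top 22 mm above this point (so it hangs 17 mm under the rod's axis); C's bottom 28 mm below, cup's rim 38 below.
- rail_mid (a point): Middle of the axis of the desk rail's rod: level, bare metal, 10 mm thick, 125 mm above the desk, along this point's y, fixed. Posts 120 mm to either side have 19 mm wide black sockets (bare rod to 109 mm from here) and 64 mm round feet. x is level, square to the rod, away from the robot and leftward; z up. Nothing above the rod, bare desk below it.
- closed_cup_grip (a point): Bystander: round dark metal cup (58 mm wide, 42 tall), loose, with a like strap and tab but a closed ring without a gap, 148 mm tall in all. This point: centre of its tab, 128 mm above its underside.

How it is judged:
By the outcome, as a careful person would: the job done as asked, in the order asked, and still so for the second after the job is handed in, with the robot touching nothing.
It also fails if it takes over 43 s, if anything falls off the work surface, if the arm or the gripper's body presses on something with over 40 N, if the wrist force passes 120 N, or if a joint passes its speed limit or range.

## Working session

There is one attempt and no reset: what is moved stays moved. The work goes in short steps, each a Python script; the robot and the scene stay as the last script left them, time stands still between calls to the robot, and variables do not carry over. Pictures are saved under pics/ and viewed, and the job is handed in when it is done.

```bash
mkdir -p pics; ls; python3 - <<'E'
from station import robot, inverse_kinematics, optics
import cv2,numpy as np
print(robot.current_t())
for c in ["scene","side","wrist"]:
    im=optics.read_camera(c); cv2.imwrite(f"pics/{c}0.png",im)
    p=optics.camera_params(c); print(c,np.round(p["mtx"],1).tolist(),np.round(p["extrinsics"],3).tolist(),[k for k in p])
    if c!="wrist":
      for l in ["open_cup_grip","open_cup_ring","rail_mid","closed_cup_grip"]:
        r=optics.spot_point(c,l); print(l,[(round(d["p"],2),np.round(np.array(d["centre"])*[640,480],1).tolist()) for d in r[:3]])
print(robot.current_t(), robot.hold_point_z, robot.current_eef_rot())
E
```

```text
pics
0.0
scene [[540.6, 0.0, 317.9], [0.0, 540.6, 245.2], [0.0, 0.0, 1.0]] [[-0.715, 0.425, -0.556, -0.098], [-0.7, -0.434, 0.568, 0.612], [-0.0, 0.795, 0.607, 0.787], [0.0, 0.0, 0.0, 1.0]] ['mtx', 'extrinsics']
open_cup_grip [(0.72, [356.2, 242.9])]
open_cup_ring [(0.62, [357.3, 258.5])]
rail_mid [(0.88, [225.7, 269.1])]
closed_cup_grip [(0.67, [400.5, 214.2])]
side [[437.1, 0.0, 327.0], [0.0, 437.1, 239.9], [0.0, 0.0, 1.0]] [[-0.976, 0.089, -0.198, 0.321], [-0.216, -0.486, 0.847, 0.711], [-0.02, 0.869, 0.494, 0.583], [0.0, 0.0, 0.0, 1.0]] ['mtx', 'extrinsics']
open_cup_grip [(0.57, [348.7, 240.9])]
open_cup_ring [(0.61, [349.0, 259.2])]
rail_mid [(0.65, [252.2, 306.8])]
closed_cup_grip [(0.76, [357.9, 214.2])]
wrist [[355.1, 0.0, 315.8], [0.0, 355.1, 238.8], [0.0, 0.0, 1.0]] [[0.381, 0.898, 0.22, 0.301], [-0.925, 0.37, 0.09, -0.551], [-0.001, -0.237, 0.971, 0.384], [0.0, 0.0, 0.0, 1.0]] ['mtx', 'extrinsics']
0.55 0.0784 [[-8.61272412e-05  3.80001555e-01 -9.24985844e-01]
 [ 6.32796894e-05 -9.24985843e-01 -3.80001561e-01]
 [-9.99999994e-01 -9.12613030e-05  5.56200984e-05]]
```

View pics/scene0.png

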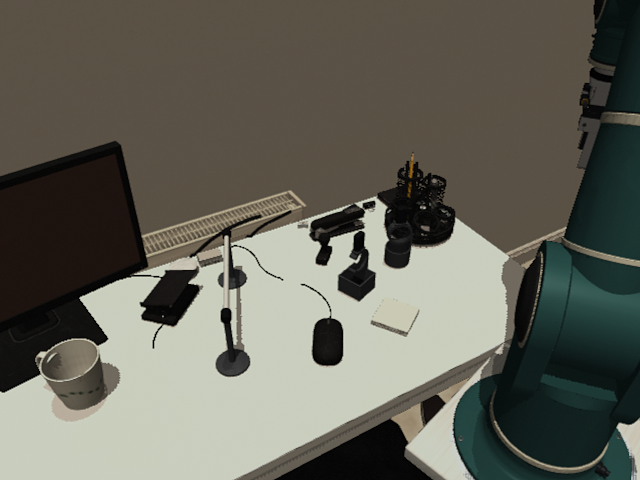

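View pics/side0.png

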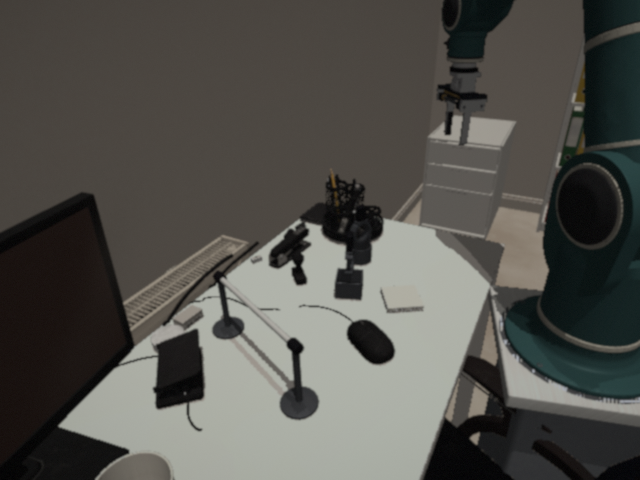

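```bash
cat > h.py <<'E'
from station import robot, inverse_kinematics, optics
import cv2,numpy as np
def cam(c):
    p=optics.camera_params(c); K=np.array(p["mtx"]);E=np.array(p["extrinsics"])
    F=np.diag([1,-1,-1.]); R=F@E[:3,:3].T; t=-R@E[:3,3]
    return K,R,t
def P(c,cm=None):
    K,R,t=cm or cam(c); return K@np.c_[R,t]
def proj(Pm,X):
    X=np.atleast_2d(X); h=np.c_[X,np.ones(len(X))]@Pm.T; return h[:,:2]/h[:,2:]
def tri(Ps,uvs):
    A=[]
    for Pm,(u,v) in zip(Ps,uvs): A+= [u*Pm[2]-Pm[0], v*Pm[2]-Pm[1]]
    X=np.linalg.svd(np.array(A))[2][-1]; X=X[:3]/X[3]
    return X,[np.round(proj(Pm,X)[0]-uv,1).tolist() for Pm,uv in zip(Ps,uvs)]
def atz(Pm,uv,z):
    u,v=uv; A=np.array([u*Pm[2]-Pm[0], v*Pm[2]-Pm[1]]); 
    return np.linalg.solve(A[:,:2],-(A[:,2]*z+A[:,3]))
E
python3 - <<'E'
from h import *
Ps=[P("scene"),P("side")]
for n,a,b in [("grip",[356.2,242.9],[348.7,240.9]),("ring",[357.3,258.5],[349,259.2]),("rail",[225.7,269.1],[252.2,306.8]),("closed",[400.5,214.2],[357.9,214.2])]:
    print(n,tri(Ps,[a,b]))
E
```

```text
grip (array([ 0.45439183, -0.0611053 ,  0.1322989 ]), [[-0.1, -0.9], [0.5, 1.2]])
ring (array([ 0.45592347, -0.06959434,  0.08459015]), [[-0.0, -0.2], [0.1, 0.2]])
rail (array([0.57861698, 0.17196238, 0.12722705]), [[0.0, 0.4], [-0.2, -0.6]])
closed (array([ 0.46100142, -0.21703135,  0.12069301]), [[0.0, 0.2], [-0.1, -0.2]])
```

The scene view shows the rail with its rod running from about (227,232) to (226,315), the square cup at (357,265) and the round cup at (399,245). In the side view the rod runs from (219,274) to (295,346). Next I'll crop in to get the yaws.

```bash
python3 - <<'E'
from h import *
Ps=[P("scene"),P("side")]
for n,a,b in [("far",[227,232],[219,274]),("near",[226,315],[295,346])]:
    print(n,tri(Ps,[a,b]), atz(Ps[0],a,.125),atz(Ps[1],b,.125))
for n,a,b in [("footfar",[232,278],[228,327]),("footnear",[232.5,362],[299,402])]:
    print(n,tri(Ps,[a,b]), atz(Ps[0],a,.005),atz(Ps[1],b,.005))
a=cv2.imread("pics/scene0.png")[215:315,300:430];b=cv2.imread("pics/side0.png")[195:315,310:400]
a=cv2.resize(a,None,fx=4,fy=4,interpolation=2);b=cv2.resize(b,(300,400),interpolation=2)
a=cv2.resize(a,(500,400));im=np.hstack([a,b]).astype(float)
im=(255*(im/255)**.5).astype(np.uint8)
cv2.imwrite("pics/crop0.png",im)
E
```

```text
far (array([0.67267601, 0.09537227, 0.12836061]), [[-0.0, -0.3], [0.2, 0.5]]) [0.6757256  0.09333573] [0.67632712 0.08945225]
near (array([0.48244226, 0.24643078, 0.12539101]), [[-0.0, 0.2], [-0.1, -0.4]]) [0.48320965 0.2458649 ] [0.48215385 0.24674145]
footfar (array([0.67143697, 0.09835696, 0.00417171]), [[0.0, 0.0], [-0.0, -0.0]]) [0.67068867 0.09885054] [0.67085759 0.09933389]
footnear (array([0.48252511, 0.24697483, 0.00405849]), [[-0.0, 0.1], [-0.0, -0.1]]) [0.48197242 0.24727532] [0.48211101 0.24797504]
```

View pics/crop0.png

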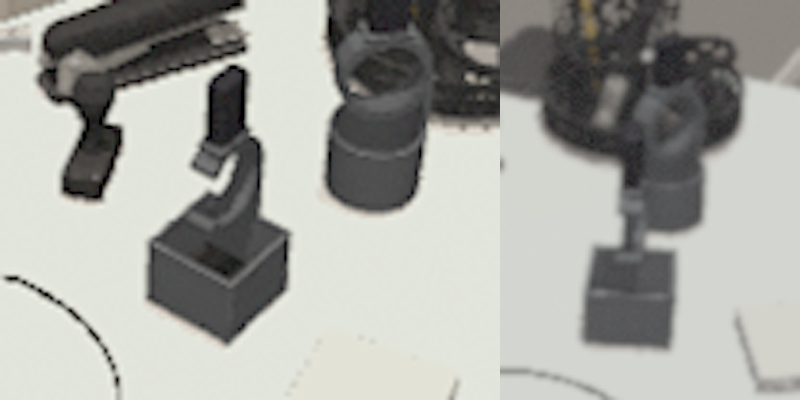

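View pics/wrist0.png

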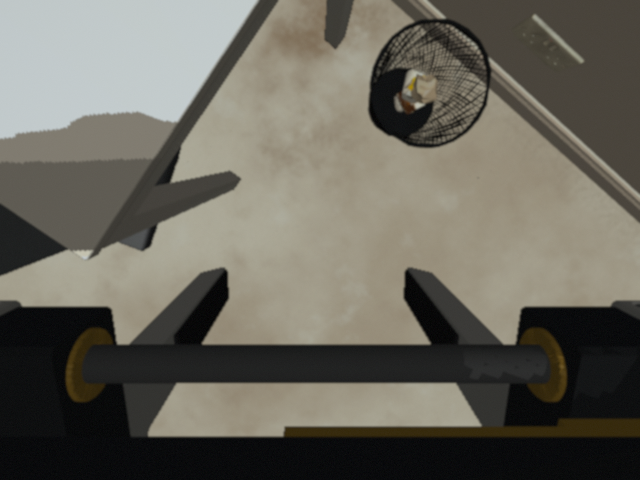

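The C opens towards +y (about 95–100° yaw), and the rail's x axis is at about 52°. I'll go above the cup and measure it with the wrist camera from two places.

```bash
cat >> h.py <<'E'
def Rg(yaw): # cup yaw (rad) -> tool rotation: tool z = -cup x
    cx=np.array([np.cos(yaw),np.sin(yaw),0]); x=np.array([0,0,-1.]); z=-cx; y=np.cross(z,x)
    return np.c_[x,y,z]
E
cat > v.py <<'E'
from h import *
import pickle
R=Rg(np.radians(97)); out=[]
for i,pos in enumerate([[0.42,-0.05,0.31],[0.50,-0.05,0.31]]):
    (robot.move_pose if i==0 else robot.line_to)(pos,R) if i==0 else robot.line_to(pos,R,vel=.12)
    robot.wait(0.3)
    cm=cam("wrist"); im=optics.read_camera("wrist"); cv2.imwrite(f"pics/w1_{i}.png",im)
    o={"cm":cm,"im":im}
    for l in ["open_cup_grip","open_cup_ring"]:
        r=optics.spot_point("wrist",l); o[l]=[(round(d["p"],2),(np.array(d["centre"])*[640,480]).round(1).tolist()) for d in r[:3]]; print(i,l,o[l])
    out.append(o)
pickle.dump(out,open("v.pkl","wb"))
for l in ["open_cup_grip","open_cup_ring"]:
    if all(o[l] for o in out): print(l,tri([P(0,o["cm"]) for o in out],[o[l][0][1] for o in out]))
print(robot.current_t(),robot.current_joints())
E
python3 v.py; python3 -c "
import cv2,numpy as np
im=np.hstack([cv2.imread(f'pics/w1_{i}.png')[:,120:520] for i in (0,1)]);cv2.imwrite('pics/w1.png',(255*(im/255.)**.6).astype('uint8'))"
```

```text
0 open_cup_grip [(0.61, [358.6, 274.7])]
0 open_cup_ring [(0.71, [349.0, 260.4])]
1 open_cup_grip [(0.81, [258.5, 266.4])]
1 open_cup_ring [(0.75, [263.6, 248.8])]
open_cup_grip (array([ 0.45686295, -0.07231386,  0.12368224]), [[-0.1, 1.7], [0.1, -1.7]])
open_cup_ring (array([ 0.4538997 , -0.07352522,  0.07551303]), [[0.1, -0.7], [-0.1, 0.7]])
4.2833 [ 0.57707276  0.23729134 -0.61791492  1.88839969  0.15661158  1.0636919
  0.01811444]
```

View pics/w1.png

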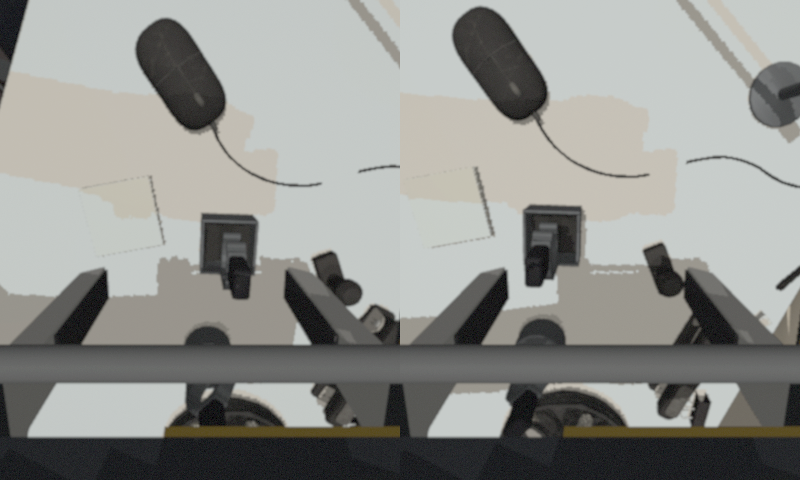

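The wrist views show the square cup nearly aligned with the picture: the rim corners are near (322..377, 214) in the first view, with the tab top at about (358,290). I'll enlarge the crop to read the rim corners and get the yaw.

```bash
python3 - <<'E'
import cv2,numpy as np
a=cv2.imread('pics/w1_0.png')[200:310,305:395];b=cv2.imread('pics/w1_1.png')[190:300,230:320]
im=np.hstack([cv2.resize(x,(400,489),interpolation=cv2.INTER_CUBIC) for x in(a,b)])
cv2.imwrite('pics/w1c.png',(255*(im/255.)**.5).astype('uint8'))
E
```

```text
(no output)
```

View pics/w1c.png

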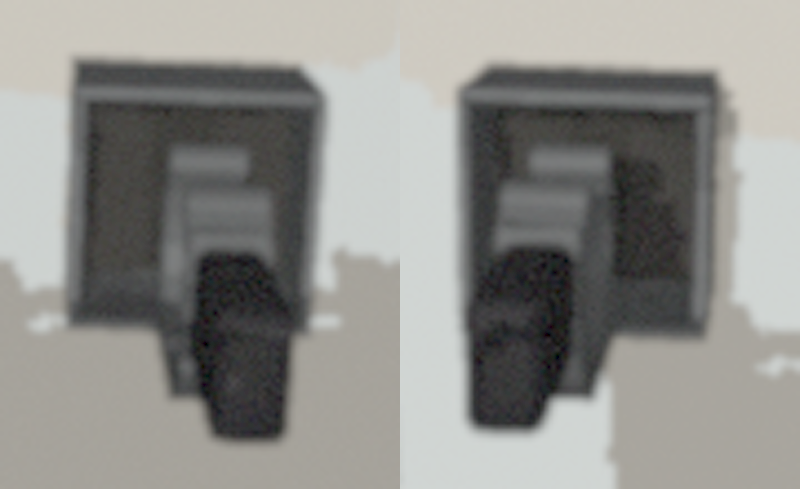

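```bash
python3 - <<'E'
from h import *
import pickle
o=pickle.load(open("v.pkl","rb")); Ps=[P(0,x["cm"]) for x in o]
s=90/400
c0=np.array([[76,85],[323,97],[308,330],[68,322]])*s+[305,200]
c1=np.array([[60,92],[316,100],[305,333],[64,327]])*s+[230,190]
W=[]
for n,a,b in zip("TL TR BR BL".split(),c0,c1): print(n,np.round(atz(Ps[0],a,.042),4),np.round(atz(Ps[1],b,.042),4),tri(Ps,[a,b]))
for i,c in ((0,c0),(1,c1)):
    q=np.array([atz(Ps[i],a,.042) for a in c]); print("centre",q.mean(0))
    for k in range(4):
        d=q[(k+1)%4]-q[k]; print(np.linalg.norm(d).round(4),np.degrees(np.arctan2(d[1],d[0])).round(1)%90)
b0=np.array([[213,437],[285,437]])*s+[305,200];b1=np.array([[70,428],[148,428]])*s+[230,190]
for a,b in zip(b0,b1): print("tabback",tri(Ps,[a,b]),atz(Ps[0],a,.148),atz(Ps[1],b,.148))
E
```

```text
TL [ 0.4255 -0.0447] [ 0.4267 -0.0459] (array([ 0.42572279, -0.0462489 ,  0.03678989]), [[-0.1, 0.6], [0.1, -0.6]])
TR [ 0.4811 -0.0406] [ 0.4837 -0.0406] (array([ 0.48347026, -0.04267632,  0.02996217]), [[-0.0, 0.0], [0.0, -0.0]])
BR [ 0.4866 -0.0957] [ 0.4874 -0.0953] (array([ 0.48733827, -0.09660243,  0.03867232]), [[0.0, -0.2], [-0.0, 0.2]])
BL [ 0.4308 -0.1006] [ 0.4317 -0.1007] (array([ 0.43098748, -0.10214716,  0.0377171 ]), [[-0.0, 0.1], [0.0, -0.1]])
centre [ 0.45599    -0.07041221]
0.0557 4.2
0.0554 5.799999999999997
0.0561 5.0
0.0562 5.400000000000006
centre [ 0.45737161 -0.07064789]
0.0573 5.2
0.0548 3.799999999999997
0.0559 5.599999999999994
0.0551 5.299999999999997
tabback (array([ 0.45166467, -0.0825234 ,  0.1456198 ]), [[-0.0, 0.2], [0.0, -0.2]]) [ 0.45126951 -0.08138524] [ 0.4520431  -0.08170072]
tabback (array([ 0.4642023 , -0.08213038,  0.14280976]), [[-0.0, 0.1], [0.0, -0.1]]) [ 0.46309853 -0.0799237 ] [ 0.4647642  -0.08012584]
```

The cup yaw is about 95° and its centre is about (0.457, -0.070). The triangulated tab and rim heights agree with the text to within a few mm (one rim corner read about 12 mm low). Now the grasp.

```bash
python3 - <<'E'
from h import *
R=Rg(np.radians(95)); c=np.array([0.4567,-0.0703,0])
H=robot.hold_point_z
robot.line_to(c+[0,0,0.29],R,vel=.15)
robot.line_to(c+[0,0,0.130+H],R,vel=.1)
print(robot.current_force())
robot.command_gripper(0.0,30); print("w",robot.current_width(),robot.current_force())
robot.line_to(c+[0,0,0.130+H+0.03],R,vel=.08)
robot.wait(.2)
for k in ["scene","wrist"]: cv2.imwrite(f"pics/{k}2.png",optics.read_camera(k))
print(robot.current_width(),robot.current_force(),robot.current_t())
a=cv2.imread("pics/scene2.png")[160:340,280:480]
b=cv2.imread("pics/wrist2.png")
im=np.hstack([cv2.resize(a,(400,360)),cv2.resize(b,(400,360))]); cv2.imwrite("pics/c2.png",(255*(im/255.)**.6).astype('uint8'))
E
```

```text
[-0.17811046 -0.55303478  0.99618255]
w 0.014072138917310312 [-0.5889795   0.6260591  -0.88171248]
0.013861962134532661 [ 0.92685771 -0.43068092 -2.19768254] 7.7667
```

View pics/c2.png

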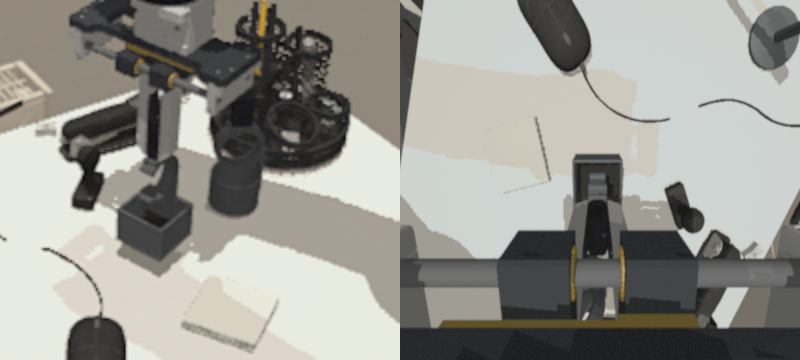

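The tab is gripped at 14 mm width, the lift is clean, and the round cup hasn't moved. Next I'll carry the cup to the pre-insert pose on the robot side of the rail and check it in the pictures.

```bash
cat >> h.py <<'E'
RM=np.array([0.5777,0.1718,0.125]); RY=np.radians(51.7)
RX=np.array([np.cos(RY),np.sin(RY),0]); RYv=np.array([-np.sin(RY),np.cos(RY),0])
E
python3 - <<'E'
from h import *
H=robot.hold_point_z; c=np.array([0.4567,-0.0703,0]); R=Rg(RY)
robot.line_to(c+[0,0,0.225+H],vel=.15)
q=RM*[1,1,0]-0.085*RX
robot.move_pose(q+[0,0,0.225+H],R)
robot.line_to(q+[0,0,0.175+H],R,vel=.12)
robot.wait(.2)
print(robot.current_eef_pos(),q,robot.current_force(),robot.current_t())
ims={}
for k in ["scene","side","wrist"]:
    im=optics.read_camera(k); ims[k]=im; cv2.imwrite(f"pics/{k}3.png",im)
    r=optics.spot_point(k,"open_cup_ring")+optics.spot_point(k,"open_cup_grip")+optics.spot_point(k,"rail_mid"); print(k,[(round(d["p"],2),(np.array(d["centre"])*[640,480]).round(1).tolist()) for d in r])
    # predicted overlays
    Pm=P(k); hp=q+[0,0,0.173]; pts=[hp,hp-[0,0,.048],RM,RM+.109*RYv,RM-.109*RYv]
    for uv in proj(Pm,np.array(pts)): cv2.drawMarker(im,tuple(int(v) for v in uv.round()),(0,0,255),cv2.MARKER_CROSS,9,1)
    print(proj(Pm,np.array(pts)).round(1).tolist())
a=ims["scene"][150:390,150:470];b=ims["side"][150:420,160:480]
im=np.vstack([np.hstack([cv2.resize(a,(400,300)),cv2.resize(b,(400,300))]),np.hstack([cv2.resize(ims["wrist"],(400,300)),np.zeros((300,400,3),np.uint8)])]); cv2.imwrite("pics/c3.png",(255*(im/255.)**.6).astype('uint8'))
E
```

```text
[0.52530381 0.10509864 0.25413007] [0.52501878 0.10509401 0.        ] [ 0.1442444  -0.51414249 -1.74398828] 10.2417
scene [(0.82, [272.4, 268.9]), (0.85, [268.6, 248.6]), (0.8, [228.4, 271.8])]
[[269.6, 247.0], [271.0, 266.9], [226.2, 270.5], [225.8, 310.6], [226.6, 236.7]]
side [(0.95, [292.8, 283.9]), (0.75, [293.7, 267.0]), (0.58, [256.6, 306.5])]
[[292.4, 265.1], [294.0, 287.7], [252.6, 307.3], [290.0, 341.7], [222.2, 279.2]]
wrist [(0.85, [315.8, 269.3]), (0.73, [315.1, 302.0]), (0.86, [314.5, 125.0])]
[[317.7, 297.7], [317.4, 266.9], [317.7, 123.3], [124.5, 123.1], [511.0, 123.5]]
```

View pics/c3.png

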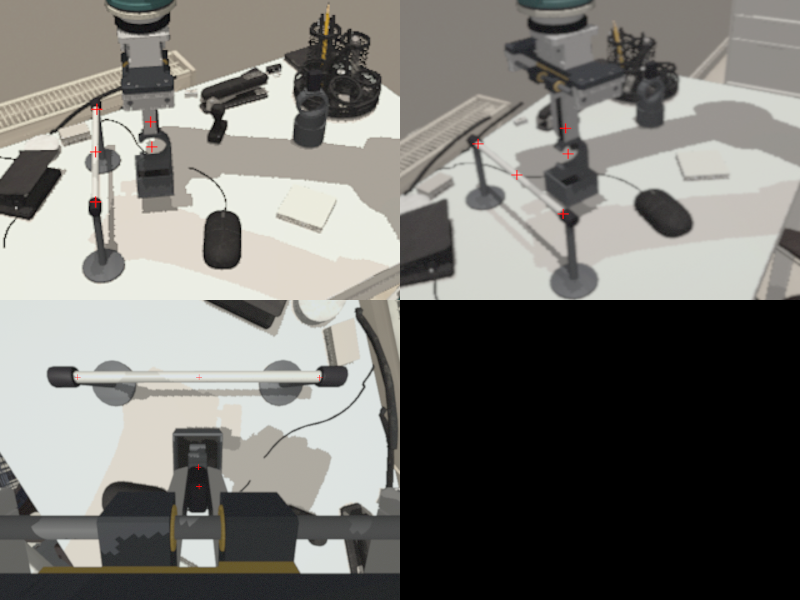

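The predicted crosses lie on the rod, its socket ends and the cup's tab and ring in all three views. The wrist camera shows the rod square to the approach at row ~123. Now I'll insert.

```bash
python3 - <<'E'
from h import *
H=robot.hold_point_z; R=Rg(RY); q=RM*[1,1,0]+[0,0,0.175+H]
f0=robot.current_force(); q0=q-0.085*RX
for d in [-.06,-.04,-.025,-.012,0.0]:
    robot.line_to(q+d*RX,R,vel=.07); f=robot.current_force()-f0; print(d,f.round(2))
    if np.linalg.norm(f[:2])>6: print("contact!"); break
robot.wait(.2)
print((robot.current_force()-f0).round(2),robot.current_width(),robot.current_t())
ims={}
for k in ["scene","side"]:
    im=optics.read_camera(k); ims[k]=im; cv2.imwrite(f"pics/{k}4.png",im)
a=ims["scene"][200:320,150:310];b=ims["side"][220:355,180:340]
im=np.hstack([cv2.resize(x,(400,300),interpolation=2) for x in (a,b)]); cv2.imwrite("pics/c4.png",(255*(im/255.)**.6).astype('uint8'))
E
```

```text
-0.06 [0.28 0.65 0.33]
-0.04 [ 0.26 -0.35 -0.46]
-0.025 [-0.38  0.46 -0.33]
-0.012 [ 0.23  0.23 -1.03]
0.0 [ 0.04 -0.62 -0.5 ]
[ 0.6  -0.34  0.33] 0.013684458466120542 13.0083
```

View pics/c4.png

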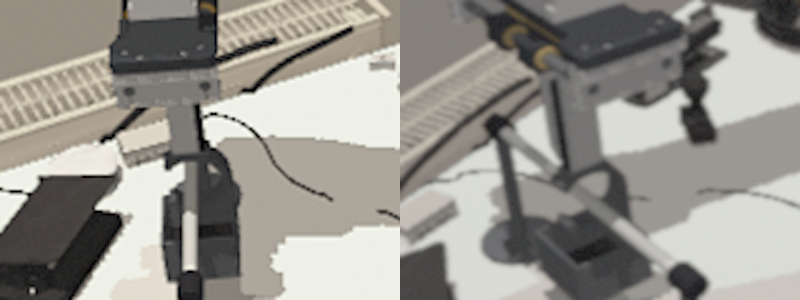

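The rod has gone in through the gap with no contact force; both views show it passing inside the C. Now I'll lower until it bears.

```bash
python3 - <<'E'
from h import *
H=robot.hold_point_z; R=Rg(RY); q=RM*[1,1,0]+[0,0,0.175+H]
def F(n=6):
    return np.mean([(robot.wait(.02),robot.current_force())[1] for _ in range(n)],0)
f0=F()
z=0
for dz in [.010,.013,.015,.016,.017,.018,.019,.020,.021,.022,.023]:
    robot.line_to(q-[0,0,dz],R,vel=.05); f=F()-f0; print(dz,f.round(2))
    if f[2]>1.2 or np.linalg.norm(f[:2])>6: break
print(robot.current_width(),robot.current_t(),robot.current_eef_pos())
ims={}
for k in ["scene","side"]:
    im=optics.read_camera(k); ims[k]=im; cv2.imwrite(f"pics/{k}5.png",im)
a=ims["scene"][200:320,150:310];b=ims["side"][220:355,180:340]
im=np.hstack([cv2.resize(x,(400,300),interpolation=2) for x in (a,b)]); cv2.imwrite("pics/c5.png",(255*(im/255.)**.6).astype('uint8'))
E
```

```text
0.01 [-0.32  0.24  0.21]
0.013 [ 0.1   0.58 -0.31]
0.015 [-0.04  0.36  0.32]
0.016 [ 0.03  0.12 -0.18]
0.017 [-0.41  0.25  0.06]
0.018 [-4.11 -1.38 11.83]
0.014393715078804168 15.4083 [0.5777575  0.1718962  0.23612422]
```

View pics/c5.png

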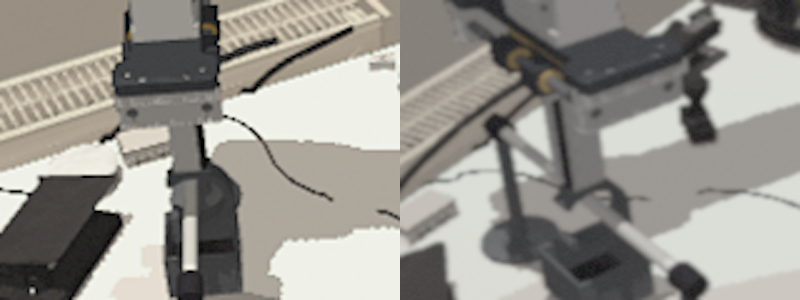

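The hook bears at 17–18 mm as expected, with 12 N. I'll ease off about 0.6 mm, open gently in steps, check the cup, and retreat upward.

```bash
python3 - <<'E'
from h import *
H=robot.hold_point_z; R=Rg(RY); q=RM*[1,1,0]+[0,0,0.175+H]
robot.line_to(q-[0,0,.0174],R,vel=.02); print(robot.current_force().round(2))
for w in [.018,.024,.04,.06]:
    robot.command_gripper(w); 
robot.wait(.3); print(robot.current_width(),robot.current_force().round(2))
robot.line_to(q+[0,0,.03],R,vel=.08)
robot.line_to(q+[0,0,.10],R,vel=.15)
robot.wait(.5)
print(robot.current_t(),robot.current_force().round(2))
ims={}
for k in ["scene","side","wrist"]:
    im=optics.read_camera(k); ims[k]=im; cv2.imwrite(f"pics/{k}6.png",im)
    r=optics.spot_point(k,"open_cup_ring")+optics.spot_point(k,"open_cup_grip"); print(k,[(round(d["p"],2),(np.array(d["centre"])*[640,480]).round(1).tolist()) for d in r])
    b=RM-[0,0,.017]; print(proj(P(k),np.array([b,b+[0,0,.048]])).round(1).tolist())
a=ims["scene"][200:320,150:310];b=ims["side"][220:355,180:340]
im=np.vstack([np.hstack([cv2.resize(x,(400,300),interpolation=2) for x in (a,b)]),np.hstack([cv2.resize(ims["wrist"],(400,300)),cv2.resize(ims["scene"],(400,300))])]); cv2.imwrite("pics/c6.png",(255*(im/255.)**.6).astype('uint8'))
E
```

```text
[-1.55 -0.9   4.36]
0.06003760131768293 [-0.79  0.09  0.66]
19.5667 [-0.76 -0.27 -0.08]
scene [(0.92, [225.6, 278.3]), (0.96, [225.0, 258.1])]
[[227.1, 277.3], [224.5, 257.8]]
side [(0.97, [252.0, 315.4]), (0.62, [253.7, 294.1])]
[[253.7, 315.2], [250.7, 292.3]]
wrist [(0.85, [312.2, 228.1]), (0.69, [317.0, 226.7]), (0.64, [316.9, 242.2])]
[[316.9, 227.9], [317.1, 240.2]]
```

View pics/c6.png

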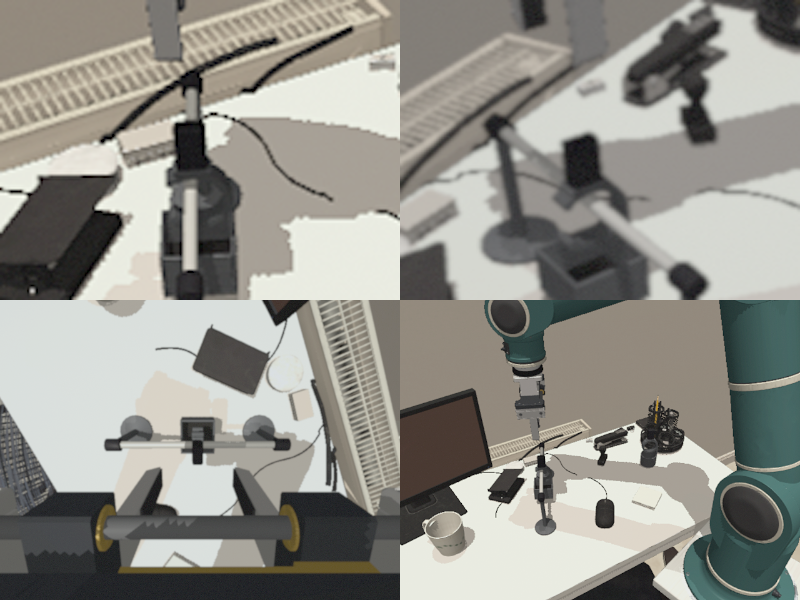

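The cup hangs mid-rail, upright and clear of the desk, and the spotted ring and tab are within about 5 px of the predicted places. I'll check that it's still and then hand in.

```bash
python3 - <<'E'
from h import *
L=["open_cup_ring","open_cup_grip","closed_cup_grip"]
robot.wait(2.)
uv={}
for k in ["scene","side"]:
    im=optics.read_camera(k); old=cv2.imread(f"pics/{k}6.png")
    d=cv2.absdiff(im,old).max(2)[220:330,180:300]; print(k,"changed px>25:",(d>25).sum())
    for l in L:
        r=optics.spot_point(k,l); uv[k,l]=np.array(r[0]["centre"])*[640,480] if r else None
for l in L:
    if all(uv[k,l] is not None for k in("scene","side")): print(l,tri([P("scene"),P("side")],[uv["scene",l],uv["side",l]]))
print(robot.current_t())
robot.sign_off()
E
```

```text
scene changed px>25: 4
side changed px>25: 0
open_cup_ring (array([0.5741588 , 0.17459603, 0.11230467]), [[-0.0, -0.1], [0.1, 0.2]])
open_cup_grip (array([0.57422022, 0.1690336 , 0.15817166]), [[0.0, 0.3], [-0.2, -0.4]])
closed_cup_grip (array([ 0.45071749, -0.20612936,  0.13705274]), [[-0.0, -0.4], [0.2, 0.5]])
22.4167
the job is handed in; nothing more can be done
```

```bash
python3 - <<'E'
import cv2,numpy as np
for k,(r0,r1,c0,c1) in {"scene":(222,270,380,415),"side":(205,268,338,378)}.items():
    a=cv2.imread(f"pics/{k}0.png",0);b=cv2.imread(f"pics/{k}6.png",0)
    t=a[r0:r1,c0:c1]; m=cv2.matchTemplate(b[r0-10:r1+10,c0-10:c1+10],t,cv2.TM_CCOEFF_NORMED); _,v,_,l=cv2.minMaxLoc(m); print(k,v,np.array(l)-10)
E
```

```text
scene 0.9443918466567993 [0 0]
side 0.9061705470085144 [1 0]
```

The square cup is hanging on the rail between the posts, upright and clear of the desk. I handed the job in at 22.4 s of the 43 s allowed. I gripped it by its tab, turned it to the rail's heading, slid the hook over the rod through its gap and lowered it onto the rod. Then I eased off, let go and backed away upward.

- **Contact:** sliding on over the rod met no measurable force. On lowering, the hook bore on the rod at 17–18 mm, as expected, with a peak of about 12 N.
- **Position:** the last two-view check put the ring centre at (0.574, 0.175, 0.112) m. That is about 5 mm from where I expected it, roughly in line with how far off the detections were. The tab's centre was directly above it to within about 6 mm.
- **Stillness:** between pictures taken over 2 s apart, 4 pixels changed around the cup in the scene view and none in the side view. The gripper was well clear of the cup.
- **Disagreement:** the network's position for the round cup's tab changed by about 2 cm between the start and the end. Matching the start pictures against those taken after release showed shifts of 0 px and 1 px, and the robot never went near it. I take the change as detection noise and the round cup as undisturbed.

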